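# Make up two set-up kits at the machine-shop bench

### The arm

A 6-joint arm with a two-finger parallel gripper is mounted at the origin on the work surface. World frame = base frame: x ahead of the robot, y to its left, z up, the work surface at z = 0. Lengths are in m, angles in rad, forces in N, time in s.
With the tool pointing down it reaches from about 0.3 to 0.775 m from the base axis. Payload 14.6 kg.
Tool frame: the origin (TCP) lies at the very end of the fingers, on their centre line; the grasp point (between the pads) lies 19 mm behind it; z points along the fingers, y is the line along which they close (so a half turn about z gives the same grasp; the last joint's range is limited). The gripper opens to 94 mm and grips with 3 to 60 N. Pads are 16 mm wide; open, the fingers measure 119 mm over their backs; the gripper's body (75 mm by 177 mm) begins 78 mm behind the grasp point.
Start: joints at [1.25, 0.3, 1.521, -0, 1.321, -0.067], TCP at [0.138, 0.532, 0.17] pointing down, gripper open.
Joint ranges: [-3.03, 3.03], [-0.79, 2.21], [0.23, 2.52], [-1.04, 4.18], [0, 3.07], [-2.55, 2.55]. Speed limits (rad/s): [2.22, 2.22, 2.57, 3.14, 3.14, 3.14].

### API

Orientations are given as [roll, pitch, yaw] about the fixed x, y, z axes, in that order (R = Rz(yaw) Ry(pitch) Rx(roll)).
In Python, from station import ctrl gives the robot as it stands.
- The arm moves only by the tool move_arm, never from a script. Its argument "increments" is a list of rows, each a list of 7 numbers: the opening, from 0 (shut) to 1 (fully open), then the shift along the tool's x, y, z in units of 50 mm (1.0 is 50 mm), then the turn, a rotation vector about the tool's x, y, z in rad. In form: [[claw, tx, ty, tz, rx, ry, rz], ...]. A call has 1 to 20 rows; each row shifts and turns the commanded pose from where the row before left it, along the tool's axes as they then stand; what a row does not reach is not made up. A row lasts 1/10 s, in which the tool goes at most 50 mm and 8.59 degrees, less where a joint would pass 70% of its speed; a pose out of reach is approached as far as the arm can. A call is refused whole if a number of a shift passes 1 or a number of a turn 0.15, either way. A call with a gripper value outside its range is refused whole. The fingers move at their own pace and stop on an object; "force" is the grip in N (left out, the last holds). Time passes only in rows, so rows that do not move let the fingers close. It gives the time, the measured TCP pose, the force, the opening and the grip force at its end, in the units of the state.
- ctrl.get_obs(): the state, without advancing time (a new reading comes with each control period).
- ctrl.camera(name): name is "scene" or "side" or "wrist"; returns a dict with "color" (384x512x3 uint8, blue, green, red), "K" (3x3 intrinsics, pixels), "pose" (4x4, takes a point from camera to world coordinates); the wrist camera has in their place "tool_from_camera" (4x4, takes a point from camera to tool coordinates, whose origin is the TCP and whose axes are the flange's). Camera axes: x right, y down, z forward; pixel columns grow to the right and rows downward; lengths in m; the calibration is good to about 2 mm. A picture is of the moment at which its call begins: read the wrist's pose just before it. There is no depth.
- ctrl.hand_in(): hands the job in; it is judged then, once.
Trained networks look in a picture, given as the dict that the camera call returned (one of the last four; its "shot" number tells which), for a name from the list of things; names that differ only in an ending like _2 or _b are one class to them, and where a whole thing is asked for, a point or a joint stands for the part that bears it (a point fixed in the world has none). Each returns a list of dicts, best first, with "conf" (0 to 1); they miss things now and then, are a little off and sometimes report something else, mostly with a low value. They report only what shows in the picture. A call takes as long as a camera call. They do not tell look-alikes from the thing itself.
- ctrl.cut_out(name, picture): "mask" (384x512 bool, what is visible of it) and "centre" ([row, column] in pixels, amid what is visible of it).
The state is a dict: "time_s": time; "qpos": joint angles; "joint_vel": joint speeds; "tau": joint torques, N m; "ee_pos": TCP position; "eef_rot": TCP orientation; "force": force on the tool from outside, world axes, zero at the start; "moment": the same for the moment, N m; "grip_width": finger opening in m; "grip_force": force on a finger pad.
Only numpy, scipy, OpenCV 4.12 (cv2) and the standard library are available. Lean on these libraries where they do the work, as an engineer would, in place of code of your own. Each camera call takes 0.05 s, during which the arm holds its last target. There are 200 camera calls.

### The job

Make up the two set-up kits from the parts standing on the bench. Blue tray: stand the domed steel plunger in one compartment, with the red collar slipped over its stem so that it lies flat on the plunger's foot, and stand the brass bush in the other compartment; yellow tray: the black hexagon nut in one compartment and the green step block in the other (either way round in both trays). All parts stand upright, the way up they are now, flat on the tray floor; leave the plain steel bush, the white bottle and the screwdriver where they are.

Things in the scene. Friction and masses are not known exactly. Their poses are not given: they have to be found in the camera images.
- blue_tray: Blue kit tray. Bolted to the bench, does not move. Origin: centre of the underside, z up. 192 mm long along its y, 98 mm along its x, floor 4 mm thick, all rims and the divider 14 mm high above the bench and 4 mm thick. The divider (along its x) parts it into two open compartments, each 90 mm (x) by 92 mm (y) inside, centred at y = +47 mm and y = -47 mm in its frame.
- yellow_tray: Yellow kit tray, same shape as the blue one. Bolted to the bench, does not move. Origin: centre of the underside, z up. 192 mm long along its y, 98 mm along its x, floor 4 mm thick, all rims and the divider 14 mm high above the bench and 4 mm thick. The divider (along its x) parts it into two open compartments, each 90 mm (x) by 92 mm (y) inside, centred at y = +47 mm and y = -47 mm in its frame.
- plunger_mid (a point): Domed plunger of bright steel, 75 mm tall, about 0.6 kg, standing on its foot: a round foot of 60 mm diameter and 16 mm height, then a plain stem of 30 mm diameter up to 60 mm, ending in a dome at 75 mm. The point lies on its axis, half-way up (37.5 mm above its underside); z up.
- collar_mid (a point): Red collar (thick ring) lying flat, outer diameter 60 mm, hole 42 mm, 26 mm high, about 0.3 kg. The point lies on its axis, half-way up (13 mm above its underside); z up. It passes over the plunger's stem with 6 mm to spare all round and comes to rest on its foot.
- brass_bush_mid (a point): Brass bush, 54 mm tall, about 0.35 kg, standing on a flange of 52 mm diameter and 10 mm height; above it a barrel of 36 mm diameter. Point on its axis, half-way up (27 mm above its underside); z up.
- steel_bush_mid (a point): Bright steel bush, loose, of the same shape and size as the brass one (54 mm tall, flange 52 mm, barrel 36 mm). Belongs to no kit: leave it. Point on its axis, half-way up (27 mm).
- hex_nut_mid (a point): Tall black hexagon nut standing on end, 38 mm across flats (44 mm across corners), 56 mm tall, about 0.4 kg. Point on its axis, half-way up (28 mm above its underside); z up, its x and the directions every 60 degrees from it are square to the flats.
- step_block_mid (a point): Green step block (clamping block), 60 mm long (its x), 36 mm wide (its y), 48 mm tall, about 0.45 kg. The length falls in steps: 60 mm long up to 24 mm high, then the -x 40 mm up to 36 mm high, then the -x 22 mm up to 48 mm high. The two sides square to y are plain and 36 mm apart. The point lies at the centre of its outline, half-way up (24 mm above its underside); z up.
- spray_bottle_mid (a point): White bottle with a red cap, loose, 56 mm diameter, 150 mm tall, upright at the left. Leave it. Point on its axis, half-way up (75 mm).
- screwdriver_grip (a point): Screwdriver with a red handle, loose, lying on the bench at the right. Leave it. The point lies in its handle.
Not all that is in view belongs to the job. Of the things shaped like the part that bears collar_mid, the red one is meant. Of the things shaped like the part that bears step_block_mid, the green one is meant.

How it is judged:
At the end, for the whole second after the job is handed in: Parts upright (0.1 rad) on the tray floor (height within 4 mm), one per compartment: plunger and brass bush in blue, nut and block in yellow. Collar flat on the plunger's foot (axes within 10 mm, height 4 mm). All at rest, released; steel bush, bottle, screwdriver within 20 mm of their start ((((y of plunger_mid in the frame of blue_tray between 0.017 and 0.079 m and x of plunger_mid in the frame of blue_tray between -0.031 and 0.031 m and height (world z) of plunger_mid between 0.0375 and 0.0455 m and angle between plunger_mid's own z axis and vertical below 0.1 rad) and (y of brass_bush_mid in the frame of blue_tray between -0.079 and -0.017 m and x of brass_bush_mid in the frame of blue_tray between -0.031 and 0.031 m and height (world z) of brass_bush_mid between 0.027 and 0.035 m and angle between brass_bush_mid's own z axis and vertical below 0.1 rad)) or ((y of plunger_mid in the frame of blue_tray between -0.079 and -0.017 m and x of plunger_mid in the frame of blue_tray between -0.031 and 0.031 m and height (world z) of plunger_mid between 0.0375 and 0.0455 m and angle between plunger_mid's own z axis and vertical below 0.1 rad) and (y of brass_bush_mid in the frame of blue_tray between 0.017 and 0.079 m and x of brass_bush_mid in the frame of blue_tray between -0.031 and 0.031 m and height (world z) of brass_bush_mid between 0.027 and 0.035 m and angle between brass_bush_mid's own z axis and vertical below 0.1 rad))) and horizontal distance between collar_mid and plunger_mid below 0.01 m and angle between collar_mid's own z axis and vertical below 0.1 rad and height (world z) of collar_mid between 0.029 and 0.037 m and (((y of hex_nut_mid in the frame of yellow_tray between 0.017 and 0.079 m and x of hex_nut_mid in the frame of yellow_tray between -0.031 and 0.031 m and height (world z) of hex_nut_mid between 0.028 and 0.036 m and angle between hex_nut_mid's own z axis and vertical below 0.1 rad) and (y of step_block_mid in the frame of yellow_tray between -0.079 and -0.017 m and x of step_block_mid in the frame of yellow_tray between -0.031 and 0.031 m and height (world z) of step_block_mid between 0.024 and 0.032 m and angle between step_block_mid's own z axis and vertical below 0.1 rad)) or ((y of hex_nut_mid in the frame of yellow_tray between -0.079 and -0.017 m and x of hex_nut_mid in the frame of yellow_tray between -0.031 and 0.031 m and height (world z) of hex_nut_mid between 0.028 and 0.036 m and angle between hex_nut_mid's own z axis and vertical below 0.1 rad) and (y of step_block_mid in the frame of yellow_tray between 0.017 and 0.079 m and x of step_block_mid in the frame of yellow_tray between -0.031 and 0.031 m and height (world z) of step_block_mid between 0.024 and 0.032 m and angle between step_block_mid's own z axis and vertical below 0.1 rad))) and linear speed of each of plunger, collar, brass_bush, hex_nut, step_block below 0.02 m/s and distance of each of steel_bush_mid, spray_bottle_mid, screwdriver_grip from where it was at the start of the episode below 0.02 m); the robot touches nothing.
It fails at once if the steel bush is pushed more than 20 mm from its place (distance of steel_bush_mid from where it was at the start of the episode above 0.02 m).
It fails at once if the white bottle is pushed more than 20 mm from its place (distance of spray_bottle_mid from where it was at the start of the episode above 0.02 m).
It fails at once if the screwdriver is pushed more than 20 mm from its place (distance of screwdriver_grip from where it was at the start of the episode above 0.02 m).
It also fails if it takes over 123 s, if anything falls off the work surface, if the arm or the gripper's body presses on something with over 40 N, if the wrist force passes 120 N, or if a joint passes its speed limit or range.

## Working session

There is one attempt and no reset: what is moved stays moved. The work goes in short steps, Python scripts to look and compute and a tool call to move; the robot and the scene stay as the last step left them, time stands still between calls to the robot, and variables do not carry over. Pictures are saved under pics/ and viewed, at most 14 in all, crops included, and the job is handed in when it is done.

Besides the shell and the picture viewer there is one more tool, called as name(argument=value, ...) on one line, values as JSON. move_arm: Moves the arm, as the interface text tells. Its arguments: {"type":"object","properties":{"increments":{"type":"array","items":{"type":"array","items":{"type":"number"}}},"force":{"type":"number"}},"required":["increments"]}

```bash
mkdir -p pics; ls
cat > h.py <<'E'
import numpy as np, cv2
from station import ctrl
from scipy.spatial.transform import Rotation as R
def ray(pic,px,pose=None):
    P=pic.get("pose") if pose is None else pose
    P=np.array(P);K=np.array(pic["K"])
    d=P[:3,:3]@np.linalg.solve(K,[px[1],px[0],1.0]); return P[:3,3],d
def at(pic,px,z,pose=None):
    o,d=ray(pic,px,pose); return o+d*(z-o[2])/d[2]
def proj(pic,X,pose=None):
    P=np.array(pic.get("pose") if pose is None else pose);K=np.array(pic["K"])
    c=K@(P[:3,:3].T@(np.array(X)-P[:3,3])); return c[:2]/c[2]
def tool():
    o=ctrl.get_obs();T=np.eye(4);T[:3,:3]=R.from_euler('xyz',o["eef_rot"]).as_matrix();T[:3,3]=o["ee_pos"];return T
def wrist():
    T=tool();p=ctrl.camera("wrist");p["pose"]=T@np.array(p["tool_from_camera"]);return p
E
python3 - <<'E'
from h import *
ims=[]
for n in ("scene","side"):
    p=ctrl.camera(n);cv2.imwrite(f"pics/{n}0.png",p["color"]);print(n,np.round(p["pose"],3).tolist())
    for m in ["blue_tray","yellow_tray","plunger_mid","collar_mid","brass_bush_mid","steel_bush_mid","hex_nut_mid","step_block_mid","spray_bottle_mid","screwdriver_grip"]:
        for d in ctrl.cut_out(m,p)[:3]:
            c=d["centre"];print(m,round(d["conf"],2),np.round(c),at(p,c,.025).round(3)[:2],d["mask"].sum())
o=ctrl.get_obs();print(o["ee_pos"],o["eef_rot"])
E
```

```text
pics
scene [[-0.819, 0.485, -0.307, 0.761], [0.574, 0.683, -0.453, 0.463], [-0.01, -0.547, -0.837, 0.912], [0.0, 0.0, 0.0, 1.0]]
blue_tray 0.55 [194. 177.] [ 0.632 -0.15 ] 1815
plunger_mid 0.76 [151. 226.] [ 0.428 -0.204] 361
plunger_mid 0.19 [284. 238.] [0.636 0.182] 2875
collar_mid 0.72 [266. 395.] [0.275 0.377] 379
collar_mid 0.65 [271. 359.] [0.361 0.334] 328
collar_mid 0.65 [289. 319.] [0.476 0.311] 385
brass_bush_mid 0.68 [122. 218.] [ 0.382 -0.328] 233
brass_bush_mid 0.51 [376. 303.] [0.632 0.441] 383
steel_bush_mid 0.63 [185. 243.] [ 0.455 -0.063] 286
hex_nut_mid 0.68 [240. 302.] [0.425 0.181] 292
step_block_mid 0.78 [213. 277.] [0.429 0.073] 368
step_block_mid 0.68 [192. 297.] [0.339 0.051] 342
step_block_mid 0.3 [152. 226.] [ 0.429 -0.2  ] 293
spray_bottle_mid 0.69 [376. 309.] [0.621 0.448] 411
spray_bottle_mid 0.54 [130. 162.] [ 0.551 -0.408] 192
spray_bottle_mid 0.37 [193. 177.] [ 0.632 -0.155] 1897
screwdriver_grip 0.65 [128. 162.] [ 0.551 -0.414] 307
side [[0.968, -0.191, 0.164, 0.22], [-0.252, -0.741, 0.623, -0.849], [0.003, -0.644, -0.765, 1.135], [0.0, 0.0, 0.0, 1.0]]
blue_tray 0.72 [239. 320.] [ 0.625 -0.182] 1468
yellow_tray 0.89 [166. 291.] [0.635 0.17 ] 970
yellow_tray 0.57 [242. 320.] [ 0.621 -0.194] 1485
plunger_mid 0.79 [260. 268.] [ 0.431 -0.217] 305
collar_mid 0.74 [152. 243.] [0.471 0.295] 161
collar_mid 0.6 [150. 220.] [0.384 0.334] 172
collar_mid 0.58 [149. 193.] [0.277 0.367] 182
brass_bush_mid 0.55 [298. 259.] [ 0.369 -0.338] 266
steel_bush_mid 0.45 [224. 264.] [ 0.46  -0.073] 237
steel_bush_mid 0.22 [193. 248.] [0.44 0.08] 213
hex_nut_mid 0.6 [172. 241.] [0.437 0.19 ] 169
step_block_mid 0.79 [203. 225.] [0.345 0.053] 230
step_block_mid 0.75 [197. 249.] [0.438 0.057] 235
spray_bottle_mid 0.61 [111. 275.] [0.674 0.519] 363
screwdriver_grip 0.65 [313. 325.] [ 0.547 -0.431] 292
[0.13809931 0.53238109 0.17015207] [3.14158939e+00 2.40191776e-06 2.88779087e+00]
```

Run:
```python
import cv2
for n in("scene","side"):
    cv2.imwrite(f"pics/{n}0b.png",cv2.resize(cv2.imread(f"pics/{n}0.png"),(800,600),interpolation=cv2.INTER_CUBIC))
```

```text
(no output)
```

View pics/scene0b.png

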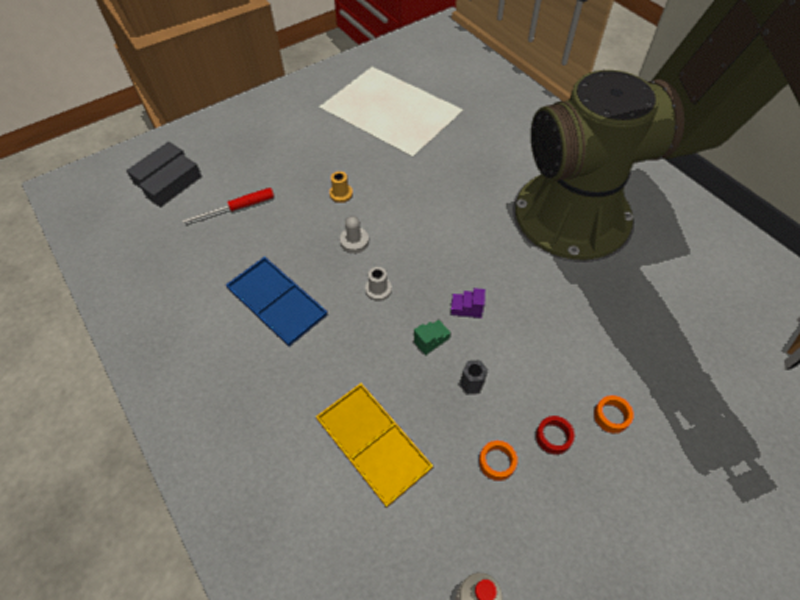

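View pics/side0b.png

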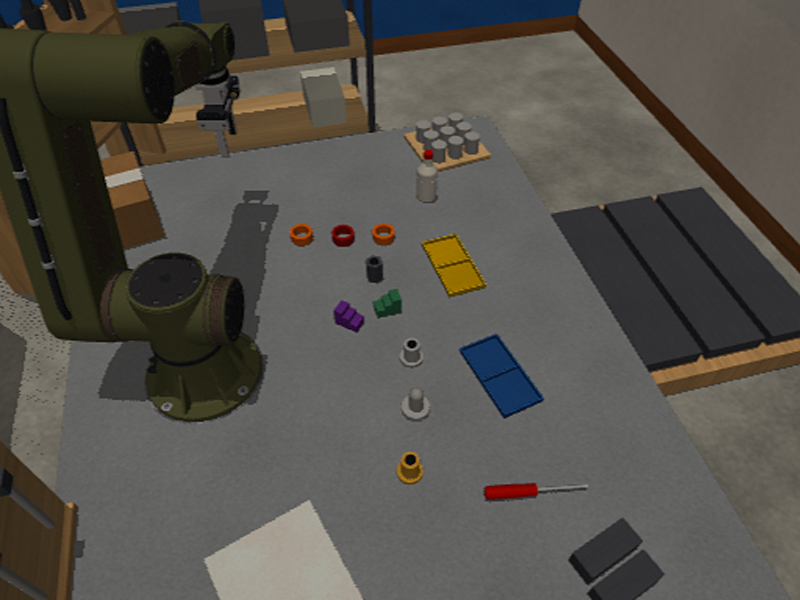

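Both views agree: red collar in the middle of the ring row (scene 555,434; side 343,235), green block nearer the trays (scene 432,336), brass bush at far right (340,186), and trays clear. Next I fit model silhouettes to the masks of both cameras.

```bash
cat > fit.py <<'E'
from h import *
from scipy.optimize import minimize
def cyl(d,z0,z1,n=40,hexa=False):
    a=np.linspace(0,2*np.pi,n,endpoint=False)
    if hexa: a=np.radians(30)+np.arange(6)*np.pi/3
    return np.array([[d/2*np.cos(t),d/2*np.sin(t),z] for t in a for z in(z0,z1)])
def box(x0,x1,hy,z0,z1): return np.array([[x,y,z] for x in(x0,x1) for y in(-hy,hy) for z in(z0,z1)])
M={"plunger_mid":[cyl(.06,0,.016),cyl(.03,.016,.062),cyl(.024,.06,.0695),cyl(.012,.06,.0745)],
"collar_mid":[cyl(.06,0,.026)],"brass_bush_mid":[cyl(.052,0,.01),cyl(.036,.01,.054)],
"steel_bush_mid":[cyl(.052,0,.01),cyl(.036,.01,.054)],
"hex_nut_mid":[cyl(.0439,0,.056,hexa=True)],
"step_block_mid":[box(-.03,.03,.018,0,.024),box(-.03,.01,.018,.024,.036),box(-.03,-.008,.018,.036,.048)],
"blue_tray":[box(-.049,.049,.096,0,.014)],"yellow_tray":[box(-.049,.049,.096,0,.014)]}
def sil(name,p,v,z0=0):
    S=4;c,s=np.cos(v[2]),np.sin(v[2]);A=np.array([[c,-s,0],[s,c,0],[0,0,1]])
    m=np.zeros((384*S,512*S),np.uint8)
    for P in M[name]:
        q=np.array([proj(p,A@x+[v[0],v[1],z0]) for x in P])
        q=((q+.5)*S*16).astype(np.int32); cv2.fillConvexPoly(m,cv2.convexHull(q),1,shift=4)
    return m
def fit(name,pm,v0,z0=0,yaws=(0,)):
    big=[(p,cv2.morphologyEx(cv2.resize(m.astype(np.uint8),None,fx=4,fy=4,interpolation=0),cv2.MORPH_CLOSE,np.ones((41,41))) ) for p,m in pm]
    def cost(v,free):
        v=[v[0],v[1],v[2] if free else v0[2]];c=0
        for p,m in big:
            s=sil(name,p,v,z0);c+=1-(s&m).sum()/max((s|m).sum(),1)
        return c/len(big)
    best=None
    for y in yaws:
        free=len(yaws)>1
        w=[v0[0],v0[1],y]
        sx=np.array([w,[w[0]+.008,w[1],y],[w[0],w[1]+.008,y],[w[0],w[1],y+.2]])
        if not free: sx=sx[:3,:2]
        f=(lambda v:cost(v,True)) if free else (lambda v:cost([*v,y],True))
        r=minimize(f,sx[0],method="Nelder-Mead",options=dict(initial_simplex=sx,xatol=2e-4,fatol=1e-4,maxiter=90))
        if best is None or r.fun<best[1]: best=(np.array([*r.x[:2],r.x[2] if free else y]),r.fun)
    return best
E
cat > f0.py <<'E'
from fit import *
G={"blue_tray":(.628,-.165,.3),"yellow_tray":(.635,.175,.2),"plunger_mid":(.43,-.21,0),"collar_mid":(.372,.334,0),"brass_bush_mid":(.375,-.333,0),"steel_bush_mid":(.457,-.068,0),"hex_nut_mid":(.43,.185,0),"step_block_mid":(.433,.065,0)}
P=[ctrl.camera(n) for n in("scene","side")]
for n,g in G.items():
    pm=[]
    for p in P:
        c=[(np.hypot(*(at(p,d["centre"],.02)[:2]-g[:2])),d) for d in ctrl.cut_out(n,p)]
        c=[x for x in c if x[0]<.035 and x[1]["conf"]>.3]
        if c: pm.append((p,min(c,key=lambda x:x[0])[1]["mask"]))
        elif n=="yellow_tray":
            h=cv2.cvtColor(p["color"],cv2.COLOR_BGR2HSV);pm.append((p,cv2.inRange(h,(20,150,90),(32,255,255))>0))
    y={"blue_tray":(0,.3,-.3),"yellow_tray":(0,.3,-.3),"hex_nut_mid":(0,.5),"step_block_mid":(0,1.57,3.14,4.7,.8,2.4,3.9,5.5)}.get(n,(0,))
    tot=fit(n,pm,g,0,y)
    print(n,len(pm),tot[0].round(4),round(tot[1],3),[fit(n,[q],tot[0],0,(tot[0][2],))[0][:2].round(4).tolist() for q in pm])
E
time python3 f0.py
```

```text
blue_tray 2 [ 0.6276 -0.1703  0.1921] 0.052 [[0.6278, -0.1733], [0.6279, -0.1687]]
yellow_tray 2 [0.6299 0.1751 0.0765] 0.05 [[0.6292, 0.1734], [0.6315, 0.1774]]
plunger_mid 2 [ 0.4238 -0.2081  0.    ] 0.107 [[0.4234, -0.2094], [0.4264, -0.2045]]
collar_mid 2 [0.3781 0.341  0.    ] 0.098 [[0.378, 0.3407], [0.3783, 0.3447]]
brass_bush_mid 2 [ 0.3757 -0.3397  0.    ] 0.097 [[0.3739, -0.3432], [0.3761, -0.3381]]
steel_bush_mid 2 [ 0.452 -0.076  0.   ] 0.158 [[0.4484, -0.0798], [0.452, -0.0743]]
hex_nut_mid 1 [0.4297 0.1919 0.0027] 0.069 [[0.4297, 0.1918]]
step_block_mid 2 [0.4319 0.0739 3.2443] 0.112 [[0.4312, 0.0725], [0.4334, 0.0759]]
real	0m11.024s
user	0m9.894s
sys	0m0.169s
```

```bash
cat >> h.py <<'E'
def go(x,y,z,yaw=None):
    T=tool();d=T[:3,:3].T@(np.array([x,y,z])-T[:3,3])/.05
    R2=R.from_euler('xyz',[np.pi,0,yaw]).as_matrix() if yaw is not None else T[:3,:3]
    rv=R.from_matrix(T[:3,:3].T@R2).as_rotvec()
    print("units",d.round(2),"rot",rv.round(3)," (units after turn)",(R2.T@(np.array([x,y,z])-T[:3,3])/.05).round(2))
E
python3 - <<'E'
from h import *
go(.43,.15,.25)
print(np.round(ctrl.camera("wrist")["tool_from_camera"],3))
E
```

```text
units [-7.57 -5.94 -1.6 ] rot [0. 0. 0.]  (units after turn) [-7.57 -5.94 -1.6 ]
[[ 0.002 -0.96  -0.281  0.083]
 [ 1.     0.001  0.001  0.001]
 [-0.    -0.281  0.96  -0.214]
 [ 0.     0.     0.     1.   ]]
```

move_arm(increments=[[1, -0.54, -0.42, -0.11, 0, 0, 0], [1, -0.54, -0.42, -0.11, 0, 0, 0], [1, -0.54, -0.42, -0.11, 0, 0, 0], [1, -0.54, -0.42, -0.11, 0, 0, 0], [1, -0.54, -0.42, -0.11, 0, 0, 0], [1, -0.54, -0.42, -0.11, 0, 0, 0], [1, -0.54, -0.42, -0.11, 0, 0, 0], [1, -0.54, -0.42, -0.11, 0, 0, 0], [1, -0.54, -0.42, -0.11, 0, 0, 0], [1, -0.54, -0.42, -0.11, 0, 0, 0], [1, -0.54, -0.42, -0.11, 0, 0, 0], [1, -0.54, -0.42, -0.11, 0, 0, 0], [1, -0.54, -0.42, -0.11, 0, 0, 0], [1, -0.54, -0.42, -0.11, 0, 0, 0], [1, 0, 0, 0, 0, 0, 0], [1, 0, 0, 0, 0, 0, 0]])

```text
time_s: 3.65
ee_pos: [0.4302, 0.1527, 0.247]
eef_rot: [3.142, -0.0, 2.886]
force: [-0.3, 0.4, 0.9]
grip_width: 0.0943
grip_force: 0.0
```

```bash
cat > wl.py <<'E'
from fit import *
import sys
def look(G,save=None,z0={}):
    p=wrist();o={}
    if save: cv2.imwrite(f"pics/{save}.png",p["color"])
    for n,g in G.items():
        c=[(np.hypot(*(at(p,d["centre"],.025)[:2]-g[:2])),d) for d in ctrl.cut_out(n,p)]
        c=[x for x in c if x[0]<.045 and x[1]["conf"]>.25]
        if not c: print(n,"none");continue
        m=min(c,key=lambda x:x[0])[1]
        b=np.argwhere(m["mask"]);y=(g[2],g[2]+.25,g[2]-.25) if n in("hex_nut_mid","step_block_mid","blue_tray","yellow_tray") else (g[2],)
        f=fit(n,[(p,m["mask"])],g,z0.get(n,0),y);print(n,round(m["conf"],2),b.min(0),b.max(0),f[0].round(4),round(f[1],3));o[n]=f[0]
    return p,o
E
python3 - <<'E'
from wl import *
print(ctrl.get_obs()["ee_pos"],ctrl.get_obs()["time_s"])
look({"hex_nut_mid":(.43,.192,0),"step_block_mid":(.432,.074,3.244)},"w1")
E
```

```text
[0.43018853 0.15266387 0.24702287] 3.65
hex_nut_mid 0.85 [136 265] [170 296] [ 0.428   0.1879 -0.0179] 0.04
step_block_mid 0.89 [150 188] [201 224] [0.4339 0.076  3.1886] 0.05
```

View pics/w1.png

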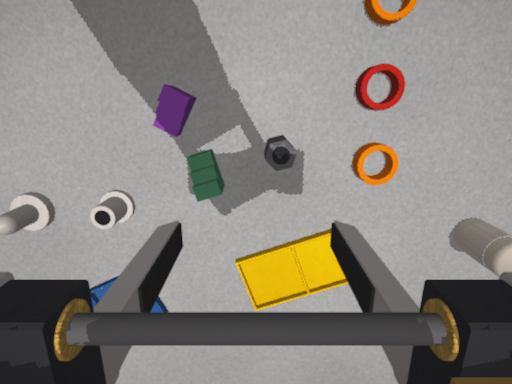

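Wrist view: nut at (280,152), green block at (205,175), red collar at (381,87); fit is good. Go for the nut.

Run:
```python
from h import *
go(.428,.189,.075,2.6)
```

```text
units [0.21 0.68 3.44] rot [-0.    -0.     0.289]  (units after turn) [0.39 0.59 3.44]
```

move_arm(increments=[[1, 0, 0, 0, 0, 0, 0.145], [1, 0, 0, 0, 0, 0, 0.144], [1, 0.065, 0.1, 0.57, 0, 0, 0], [1, 0.065, 0.1, 0.57, 0, 0, 0], [1, 0.065, 0.1, 0.57, 0, 0, 0], [1, 0.065, 0.1, 0.57, 0, 0, 0], [1, 0.065, 0.1, 0.57, 0, 0, 0], [1, 0.065, 0.1, 0.57, 0, 0, 0], [1, 0, 0, 0, 0, 0, 0]])

```text
time_s: 4.7
ee_pos: [0.4266, 0.1891, 0.0733]
eef_rot: [-3.137, -0.004, 2.601]
force: [0.2, -0.0, 0.9]
grip_width: 0.0936
grip_force: 0.0
```

Run:
```python
from wl import *
look({"hex_nut_mid":(.428,.188,0)})
go(.428,.189,.012,2.6)
```

```text
hex_nut_mid 0.82 [171 232] [234 280] [ 0.4284  0.1879 -0.0103] 0.032
units [ 0.01 -0.01  1.3 ] rot [-0. -0.  0.]  (units after turn) [ 0.01 -0.01  1.3 ]
```

move_arm(increments=[[1, 0, 0, 0.4, 0, 0, 0], [1, 0, 0, 0.4, 0, 0, 0], [1, 0, 0, 0.3, 0, 0, 0], [1, 0, 0, 0.1, 0, 0, 0], [0, 0, 0, 0, 0, 0, 0], [0, 0, 0, 0, 0, 0, 0], [0, 0, 0, 0, 0, 0, 0], [0, 0, 0, 0, 0, 0, 0], [0, 0, 0, 0, 0, 0, 0], [0, 0, 0, 0, 0, 0, 0], [0, 0, 0, 0, 0, 0, 0]], force=35)

```text
time_s: 5.9
ee_pos: [0.429, 0.1887, 0.0162]
eef_rot: [3.142, 0.0, 2.599]
force: [-0.7, -1.7, 1.1]
grip_width: 0.0412
grip_force: 1.2
```

```bash
cat > t.py <<'E'
import numpy as np
B=(.6276,-.1703,.192);Y=(.6299,.1751,.0765)
def comp(t,s): return t[0]-np.sin(t[2])*.047*s, t[1]+np.cos(t[2])*.047*s
E
python3 - <<'E'
from h import *; import t
print(ctrl.get_obs()["grip_width"],ctrl.get_obs()["grip_force"])
for s in(1,-1): print(t.comp(t.Y,s),t.comp(t.B,s))
x,y=t.comp(t.Y,1)
go(x,y,.13,2.6);go(x,y,.13,3.22)
E
```

```text
0.0412497371001889 1.1864585056900978
(np.float64(0.6263080059347749), np.float64(0.2219625391825431)) (np.float64(0.6186313413522726), np.float64(-0.12416364598214827))
(np.float64(0.6334919940652252), np.float64(0.1282374608174569)) (np.float64(0.6365686586477275), np.float64(-0.21643635401785175))
units [-3.04  2.61 -2.28] rot [ 0.     0.    -0.001]  (units after turn) [-3.04  2.61 -2.28]
units [-3.04  2.61 -2.28] rot [ 0.     0.    -0.621]  (units after turn) [-3.99  0.36 -2.28]
```

move_arm(increments=[[0, 0, 0, 0, 0, 0, 0], [0, 0, 0, 0, 0, 0, 0], [0, 0, 0, 0, 0, 0, 0], [0, 0, 0, 0, 0, 0, 0]])

```text
time_s: 6.3
ee_pos: [0.4289, 0.1886, 0.0162]
eef_rot: [-3.141, -0.0, 2.599]
force: [-0.7, -1.2, 0.9]
grip_width: 0.0376
grip_force: 35.0
```

move_arm(increments=[[0, 0, 0, -0.46, 0, 0, 0], [0, 0, 0, -0.46, 0, 0, 0], [0, 0, 0, -0.46, 0, 0, 0], [0, -0.38, 0.326, -0.3, 0, 0, 0], [0, -0.38, 0.326, -0.2, 0, 0, 0], [0, -0.38, 0.326, 0, 0, 0, 0], [0, -0.38, 0.326, 0, 0, 0, 0], [0, -0.38, 0.326, 0, 0, 0, 0], [0, -0.38, 0.326, 0, 0, 0, 0], [0, -0.38, 0.326, 0, 0, 0, 0], [0, -0.38, 0.326, 0, 0, 0, 0], [0, 0, 0, 0, 0, 0, 0], [0, 0, 0, 0, 0, 0, 0]])

```text
time_s: 7.6
ee_pos: [0.626, 0.2217, 0.1089]
eef_rot: [-3.14, -0.001, 2.599]
force: [-0.7, -0.8, -3.8]
grip_width: 0.0375
grip_force: 35.0
```

Run:
```python
from wl import *; import t
print(ctrl.get_obs()["grip_width"])
x,y=t.comp(t.Y,1)
go(x,y,.022,2.6)
look({"yellow_tray":t.Y},"w2")
```

```text
0.03754905207370999
units [-0.    0.01  1.74] rot [-0.001 -0.001 -0.001]  (units after turn) [-0.    0.01  1.74]
yellow_tray 0.87 [116 126] [279 321] [0.6298 0.1763 0.0822] 0.261
```

View pics/w2.png

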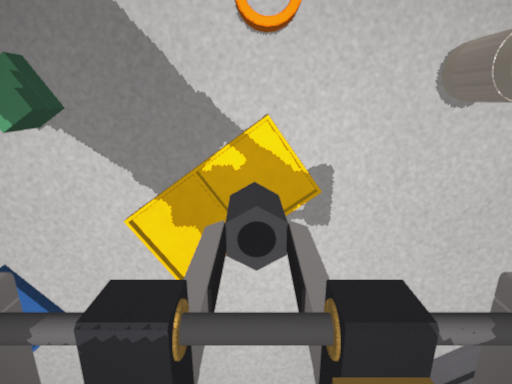

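Nut held upright (256,225), tray fit agrees. Lower and release.

move_arm(increments=[[0, 0, 0, 0.5, 0, 0, 0], [0, 0, 0, 0.5, 0, 0, 0], [0, 0, 0, 0.4, 0, 0, 0], [0, 0, 0, 0.2, 0, 0, 0], [0, 0, 0, 0.1, 0, 0, 0], [0, 0, 0, 0.05, 0, 0, 0], [0, 0, 0, 0, 0, 0, 0], [0, 0, 0, 0, 0, 0, 0]])

```text
time_s: 8.5
ee_pos: [0.6269, 0.2219, 0.0236]
eef_rot: [3.141, 0.001, 2.599]
force: [0.4, 1.0, -2.9]
grip_width: 0.0372
grip_force: 35.0
```

move_arm(increments=[[0, 0, 0, 0.04, 0, 0, 0], [0, 0, 0, 0.03, 0, 0, 0], [0.65, 0, 0, 0, 0, 0, 0], [0.65, 0, 0, 0, 0, 0, 0], [0.65, 0, 0, 0, 0, 0, 0], [0.65, 0, 0, -0.3, 0, 0, 0], [0.65, 0, 0, -0.5, 0, 0, 0], [0.8, 0, 0, -0.5, 0, 0, 0], [1, 0, 0, -0.5, 0, 0, 0], [1, 0, 0, 0, 0, 0, 0]])

```text
time_s: 9.5
ee_pos: [0.6282, 0.2223, 0.1143]
eef_rot: [3.136, 0.005, 2.599]
force: [-0.1, -0.1, 0.6]
grip_width: 0.0818
grip_force: 0.0
```

Run:
```python
from h import *
# block COM at -5mm along its x
yaw=3.19;x,y=.4337-.005*np.cos(yaw),.0755-.005*np.sin(yaw);print(x,y)
go(x,y,.09,yaw)
```

```text
0.43869414296588605 0.07574194221684206
units [ 1.73 -4.47  0.45] rot [ 0.004  0.006 -0.591]  (units after turn) [ 3.93 -2.74  0.49]
```

move_arm(increments=[[1, 0, 0, 0, 0, 0, -0.148], [1, 0, 0, 0, 0, 0, -0.148], [1, 0, 0, 0, 0, 0, -0.148], [1, 0, 0, 0, 0, 0, -0.148], [1, 0.49, -0.343, 0.06, 0, 0, 0], [1, 0.49, -0.343, 0.06, 0, 0, 0], [1, 0.49, -0.343, 0.06, 0, 0, 0], [1, 0.49, -0.343, 0.06, 0, 0, 0], [1, 0.49, -0.343, 0.06, 0, 0, 0], [1, 0.49, -0.343, 0.06, 0, 0, 0], [1, 0.49, -0.343, 0.06, 0, 0, 0], [1, 0.49, -0.343, 0.06, 0, 0, 0], [1, 0, 0, 0, 0, 0, 0], [1, 0, 0, 0, 0, 0, 0]])

```text
time_s: 10.9
ee_pos: [0.4378, 0.075, 0.0856]
eef_rot: [3.141, 0.001, -3.093]
force: [0.1, 0.6, -0.2]
grip_width: 0.0939
grip_force: 0.0
```

Run:
```python
from wl import *
p,o=look({"step_block_mid":(.434,.0755,3.19)},"w3")
x,y,yaw=o["step_block_mid"]
go(x-.005*np.cos(yaw),y-.005*np.sin(yaw),.005,yaw)
```

```text
step_block_mid 0.82 [151 235] [226 276] [0.4333 0.0757 3.1801] 0.04
units [-0.    0.01  1.61] rot [0.    0.001 0.011]  (units after turn) [-0.    0.01  1.61]
```

View pics/w3.png

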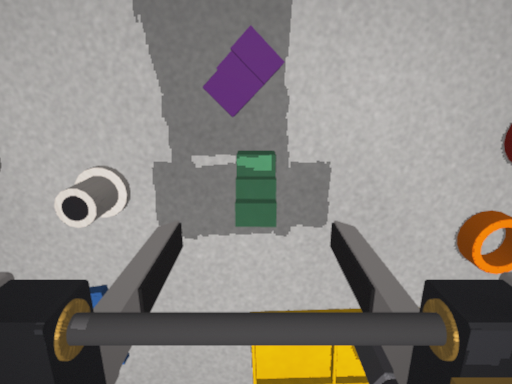

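Block (256,190) is aligned and centred between the fingers; steel bush at left is clear. Descend and grip.

move_arm(increments=[[1, 0, 0, 0.5, 0, 0, 0], [1, 0, 0, 0.5, 0, 0, 0], [1, 0, 0, 0.4, 0, 0, 0], [1, 0, 0, 0.15, 0, 0, 0], [0, 0, 0, 0.06, 0, 0, 0], [0, 0, 0, 0, 0, 0, 0], [0, 0, 0, 0, 0, 0, 0], [0, 0, 0, 0, 0, 0, 0], [0, 0, 0, 0, 0, 0, 0], [0, 0, 0, 0, 0, 0, 0], [0, 0, 0, 0, 0, 0, 0], [0, 0, 0, 0, 0, 0, 0], [0, 0, 0, 0, 0, 0, 0]], force=35)

```text
time_s: 12.3
ee_pos: [0.4375, 0.075, 0.0047]
eef_rot: [-3.141, 0.0, -3.092]
force: [-0.3, -1.4, 2.0]
grip_width: 0.0347
grip_force: 35.0
```

Run:
```python
from h import *; import t
print(ctrl.get_obs()["grip_width"],ctrl.get_obs()["grip_force"])
x,y=t.comp(t.Y,-1)
yaw=np.pi/2+.0765
go(x,y-.005,.12,3.19);go(x,y-.005,.12,yaw)
```

```text
0.03474882997105254 35.00036895275116
units [-3.96  0.77 -2.31] rot [-0.     0.     0.001]  (units after turn) [-3.96  0.77 -2.31]
units [-3.96  0.77 -2.31] rot [-0.     0.     1.544]  (units after turn) [ 0.66  3.98 -2.31]
```

move_arm(increments=[[0, 0, 0, -0.46, 0, 0, 0], [0, 0, 0, -0.46, 0, 0, 0], [0, 0, 0, -0.46, 0, 0, 0], [0, -0.407, 0.087, -0.3, 0, 0, 0], [0, -0.407, 0.087, -0.2, 0, 0, 0], [0, -0.407, 0.087, 0, 0, 0, 0], [0, -0.407, 0.087, 0, 0, 0, 0], [0, -0.407, 0.087, 0, 0, 0, 0], [0, -0.407, 0.087, 0, 0, 0, 0], [0, -0.407, 0.087, 0, 0, 0, 0], [0, -0.407, 0.087, 0, 0, 0, 0], [0, -0.407, 0.087, 0, 0, 0, 0], [0, -0.407, 0.087, 0, 0, 0, 0], [0, 0, 0, 0, 0, 0, 0], [0, 0, 0, 0, 0, 0, 0]])

```text
time_s: 13.8
ee_pos: [0.6379, 0.1286, 0.0973]
eef_rot: [-3.141, -0.002, -3.092]
force: [-0.2, -0.4, -5.0]
grip_width: 0.0346
grip_force: 35.0
```

Run:
```python
from wl import *; import t
x,y=t.comp(t.Y,-1)
go(x+.005,y,.009)
p,o=look({"step_block_mid":(.633,.128,3.19)},"w4",{"step_block_mid":.095})
```

```text
units [-0.02 -0.01  1.77] rot [0. 0. 0.]  (units after turn) [-0.02 -0.01  1.77]
step_block_mid 0.55 [171 228] [278 285] [0.634  0.1295 3.1933] 0.066
```

View pics/w4.png

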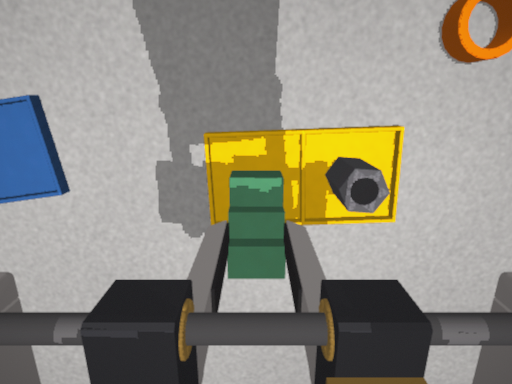

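Nut stands in the right compartment (360,185), block held straight over the left one. Lower.

move_arm(increments=[[0, -0.02, 0, 0.5, 0, 0, 0], [0, 0, 0, 0.5, 0, 0, 0], [0, 0, 0, 0.4, 0, 0, 0], [0, 0, 0, 0.2, 0, 0, 0], [0, 0, 0, 0.1, 0, 0, 0], [0, 0, 0, 0.04, 0, 0, 0], [0, 0, 0, 0.02, 0, 0, 0], [0, 0, 0, 0, 0, 0, 0]])

```text
time_s: 14.7
ee_pos: [0.6399, 0.1287, 0.0114]
eef_rot: [3.141, 0.001, -3.092]
force: [0.9, 0.0, -5.4]
grip_width: 0.0344
grip_force: 35.0
```

move_arm(increments=[[0, 0, 0, 0.03, 0, 0, 0], [0, 0, 0, 0.02, 0, 0, 0], [0, 0, 0, 0.01, 0, 0, 0], [0.5, 0, 0, 0, 0, 0, 0], [0.5, 0, 0, 0, 0, 0, 0], [0.5, 0, 0, 0, 0, 0, 0], [0.5, 0, 0, -0.2, 0, 0, 0], [0.5, 0, 0, -0.5, 0, 0, 0], [0.5, 0, 0, -0.5, 0, 0, 0], [0.8, 0, 0, -0.5, 0, 0, 0], [1, 0, 0, -0.5, 0, 0, 0], [1, 0, 0, 0, 0, 0, 0]])

```text
time_s: 15.9
ee_pos: [0.6412, 0.1289, 0.1222]
eef_rot: [3.141, 0.006, -3.092]
force: [0.2, 0.1, -0.3]
grip_width: 0.0674
grip_force: 0.0
```

Run:
```python
from wl import *; import t
yaw=2.4
p,o=look({"step_block_mid":(.633,.128,3.19),"hex_nut_mid":(.627,.222,0)},None,{"step_block_mid":.004,"hex_nut_mid":.004})
go(.425,-.2065,.14,yaw)
```

```text
step_block_mid 0.85 [145 238] [212 274] [0.6357 0.1296 3.1917] 0.022
hex_nut_mid 0.69 [149 321] [199 378] [ 0.6255  0.2213 -0.0169] 0.024
units [ 4.61 -6.48 -0.46] rot [-0.    -0.001  0.791]  (units after turn) [-1.37 -7.83 -0.46]
```

move_arm(increments=[[1, 0, 0, -0.07, 0, 0, 0.13], [1, 0, 0, -0.07, 0, 0, 0.13], [1, 0, 0, -0.08, 0, 0, 0.13], [1, 0, 0, -0.08, 0, 0, 0.13], [1, 0, 0, -0.08, 0, 0, 0.13], [1, 0, 0, -0.08, 0, 0, 0.14], [1, -0.098, -0.56, 0, 0, 0, 0], [1, -0.098, -0.56, 0, 0, 0, 0], [1, -0.098, -0.56, 0, 0, 0, 0], [1, -0.098, -0.56, 0, 0, 0, 0], [1, -0.098, -0.56, 0, 0, 0, 0], [1, -0.098, -0.56, 0, 0, 0, 0], [1, -0.098, -0.56, 0, 0, 0, 0], [1, -0.098, -0.56, 0, 0, 0, 0], [1, -0.098, -0.56, 0, 0, 0, 0], [1, -0.098, -0.56, 0, 0, 0, 0], [1, -0.098, -0.56, 0, 0, 0, 0], [1, -0.098, -0.56, 0, 0, 0, 0], [1, -0.098, -0.56, 0, 0, 0, 0], [1, -0.098, -0.56, 0, 0, 0, 0]])

```text
time_s: 18.05
ee_pos: [0.4244, -0.2075, 0.1396]
eef_rot: [-3.141, -0.002, 2.401]
force: [0.0, 0.1, -0.2]
grip_width: 0.0942
grip_force: 0.0
```

Run:
```python
from wl import *; import t
p,o=look({"plunger_mid":(.425,-.2065,0),"brass_bush_mid":(.3757,-.34,0),"steel_bush_mid":(.452,-.076,0),"blue_tray":t.B},"w5")
x,y,_=o["plunger_mid"]
go(x,y,.1);go(x,y,.024)
```

```text
plunger_mid 0.6 [149 232] [201 283] [ 0.4257 -0.2061  0.    ] 0.054
brass_bush_mid 0.85 [196 116] [249 170] [ 0.3764 -0.3398  0.    ] 0.092
steel_bush_mid 0.84 [ 88 336] [137 395] [ 0.4513 -0.077   0.    ] 0.033
blue_tray none
units [0.   0.01 0.8 ] rot [0. 0. 0.]  (units after turn) [0.   0.01 0.8 ]
units [0.   0.01 2.32] rot [0. 0. 0.]  (units after turn) [0.   0.01 2.32]
```

View pics/w5.png

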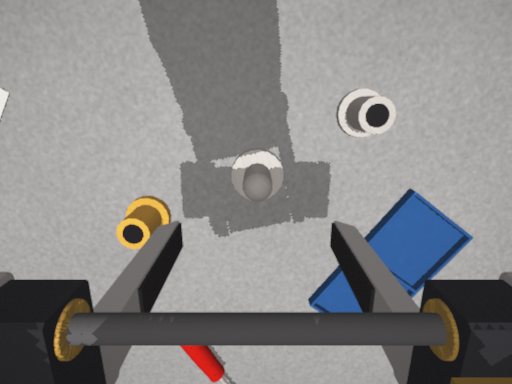

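Plunger (257,178) is centred between the fingers. Descend and grip.

move_arm(increments=[[1, 0, 0, 0.5, 0, 0, 0], [1, 0, 0, 0.5, 0, 0, 0], [1, 0, 0, 0.5, 0, 0, 0], [1, 0, 0, 0.4, 0, 0, 0], [1, 0, 0, 0.25, 0, 0, 0], [1, 0, 0, 0.15, 0, 0, 0], [0, 0, 0, 0, 0, 0, 0], [0, 0, 0, 0, 0, 0, 0], [0, 0, 0, 0, 0, 0, 0], [0, 0, 0, 0, 0, 0, 0], [0, 0, 0, 0, 0, 0, 0], [0, 0, 0, 0, 0, 0, 0], [0, 0, 0, 0, 0, 0, 0], [0, 0, 0, 0, 0, 0, 0], [0, 0, 0, 0, 0, 0, 0]], force=40)

```text
time_s: 19.8
ee_pos: [0.4255, -0.2071, 0.0256]
eef_rot: [-3.141, -0.0, 2.401]
force: [-0.5, -1.6, -1.4]
grip_width: 0.0272
grip_force: 39.1
```

Run:
```python
from h import *; import t
print(ctrl.get_obs()["grip_width"],ctrl.get_obs()["grip_force"])
x,y=t.comp(t.B,1);print(x,y)
go(x,y,.125)
```

```text
0.027154998630045262 39.05042287660763
0.6186313413522726 -0.12416364598214827
units [-1.73  3.83 -1.99] rot [0. 0. 0.]  (units after turn) [-1.73  3.83 -1.99]
```

move_arm(increments=[[0, 0, 0, -0.3, 0, 0, 0], [0, 0, 0, -0.4, 0, 0, 0], [0, 0, 0, -0.45, 0, 0, 0], [0, 0, 0, -0.45, 0, 0, 0], [0, -0.173, 0.383, -0.4, 0, 0, 0], [0, -0.173, 0.383, 0, 0, 0, 0], [0, -0.173, 0.383, 0, 0, 0, 0], [0, -0.173, 0.383, 0, 0, 0, 0], [0, -0.173, 0.383, 0, 0, 0, 0], [0, -0.173, 0.383, 0, 0, 0, 0], [0, -0.173, 0.383, 0, 0, 0, 0], [0, -0.173, 0.383, 0, 0, 0, 0], [0, -0.173, 0.383, 0, 0, 0, 0], [0, -0.173, 0.383, 0, 0, 0, 0], [0, 0, 0, 0, 0, 0, 0], [0, 0, 0, 0, 0, 0, 0]])

```text
time_s: 21.4
ee_pos: [0.618, -0.1237, 0.1242]
eef_rot: [-3.14, -0.002, 2.401]
force: [-0.8, 0.6, -7.6]
grip_width: 0.0266
grip_force: 38.4
```

Run:
```python
from wl import *; import t
print(ctrl.get_obs()["grip_width"])
x,y=t.comp(t.B,1)
go(x,y,.0296)
p,o=look({"plunger_mid":(.6186,-.124,0),"blue_tray":t.B},"w6",{"plunger_mid":.1})
```

```text
0.026550999322615162
units [-0.02  0.    1.89] rot [0. 0. 0.]  (units after turn) [-0.02  0.    1.89]
plunger_mid 0.82 [168 219] [257 295] [ 0.6172 -0.1221  0.    ] 0.101
blue_tray 0.62 [116 152] [278 319] [ 0.6281 -0.1694  0.1941] 0.437
```

View pics/w6.png

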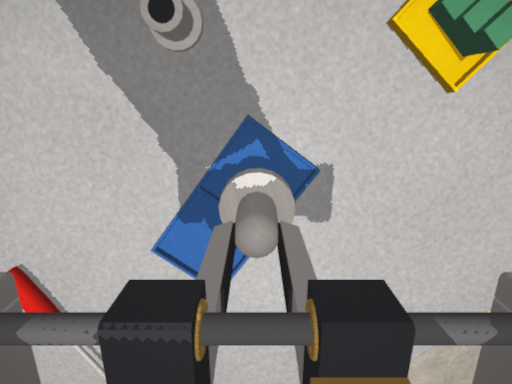

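Plunger is held upright (257,205) over the upper-right compartment of the blue tray. Lower.

move_arm(increments=[[0, 0, 0, 0.5, 0, 0, 0], [0, 0, 0, 0.5, 0, 0, 0], [0, 0, 0, 0.4, 0, 0, 0], [0, 0, 0, 0.25, 0, 0, 0], [0, 0, 0, 0.15, 0, 0, 0], [0, 0, 0, 0.06, 0, 0, 0], [0, 0, 0, 0.03, 0, 0, 0], [0, 0, 0, 0, 0, 0, 0], [0, 0, 0, 0, 0, 0, 0]])

```text
time_s: 22.45
ee_pos: [0.6191, -0.1241, 0.0319]
eef_rot: [3.141, 0.001, 2.401]
force: [-0.1, -0.5, -6.9]
grip_width: 0.0267
grip_force: 38.4
```

move_arm(increments=[[0, 0, 0, 0.03, 0, 0, 0], [0, 0, 0, 0.03, 0, 0, 0], [0, 0, 0, 0, 0, 0, 0]])

```text
time_s: 22.75
ee_pos: [0.6199, -0.1241, 0.0301]
eef_rot: [3.14, 0.003, 2.401]
force: [-0.2, 2.2, 6.5]
grip_width: 0.0268
grip_force: 39.8
```

move_arm(increments=[[0.7, 0, 0, 0, 0, 0, 0], [0.7, 0, 0, 0, 0, 0, 0], [0.7, 0, 0, 0, 0, 0, 0], [0.7, 0, 0, 0, 0, 0, 0], [0.7, 0, 0, -0.2, 0, 0, 0], [0.7, 0, 0, -0.5, 0, 0, 0], [0.8, 0, 0, -0.5, 0, 0, 0], [1, 0, 0, -0.5, 0, 0, 0], [1, 0, 0, -0.5, 0, 0, 0], [1, 0, 0, 0, 0, 0, 0], [1, 0, 0, 0, 0, 0, 0]])

```text
time_s: 23.85
ee_pos: [0.6187, -0.124, 0.1385]
eef_rot: [3.141, 0.001, 2.401]
force: [0.4, -0.1, -0.6]
grip_width: 0.0936
grip_force: 0.0
```

Run:
```python
from wl import *; import t
p,o=look({"plunger_mid":(.6186,-.124,0)},None,{"plunger_mid":.004})
# brass next (near), then collar
go(.376,-.340,.13,2.0);go(.376,-.340,.13)
```

```text
plunger_mid 0.59 [149 232] [203 283] [ 0.6207 -0.1228  0.    ] 0.059
units [ 0.66 -6.46  0.15] rot [-0.001 -0.001  0.401]  (units after turn) [-1.91 -6.2   0.14]
units [ 0.66 -6.46  0.15] rot [0. 0. 0.]  (units after turn) [ 0.66 -6.46  0.15]
```

move_arm(increments=[[1, 0.051, -0.497, 0.01, 0, 0, 0], [1, 0.051, -0.497, 0.01, 0, 0, 0], [1, 0.051, -0.497, 0.01, 0, 0, 0], [1, 0.051, -0.497, 0.01, 0, 0, 0], [1, 0.051, -0.497, 0.01, 0, 0, 0], [1, 0.051, -0.497, 0.01, 0, 0, 0], [1, 0.051, -0.497, 0.01, 0, 0, 0], [1, 0.051, -0.497, 0.01, 0, 0, 0], [1, 0.051, -0.497, 0.01, 0, 0, 0], [1, 0.051, -0.497, 0.01, 0, 0, 0], [1, 0.051, -0.497, 0.01, 0, 0, 0], [1, 0.051, -0.497, 0.01, 0, 0, 0], [1, 0.051, -0.497, 0.01, 0, 0, 0], [1, 0, 0, 0, 0, 0, 0], [1, 0, 0, 0, 0, 0, 0]])

```text
time_s: 25.45
ee_pos: [0.376, -0.3398, 0.131]
eef_rot: [3.141, -0.001, 2.4]
force: [-0.2, 0.4, -0.1]
grip_width: 0.0942
grip_force: 0.0
```

Run:
```python
from wl import *; import t
p,o=look({"brass_bush_mid":(.3757,-.34,0)},"w7")
x,y,_=o["brass_bush_mid"]
go(x,y,.015)
```

```text
brass_bush_mid 0.85 [154 234] [203 279] [ 0.3759 -0.339   0.    ] 0.081
units [ 0.02 -0.    2.33] rot [0. 0. 0.]  (units after turn) [ 0.02 -0.    2.33]
```

View pics/w7.png

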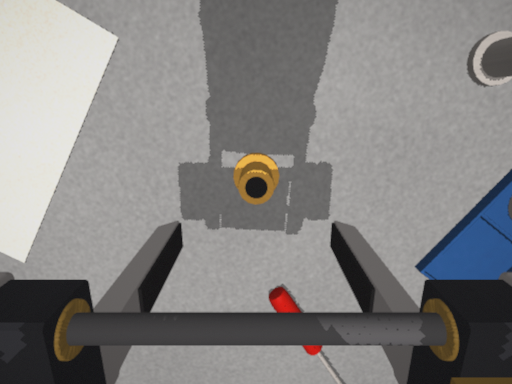

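Brass bush (256,180) centred; screwdriver handle clear. Descend and grip.

move_arm(increments=[[1, 0.01, 0, 0.5, 0, 0, 0], [1, 0, 0, 0.5, 0, 0, 0], [1, 0, 0, 0.5, 0, 0, 0], [1, 0, 0, 0.4, 0, 0, 0], [1, 0, 0, 0.25, 0, 0, 0], [1, 0, 0, 0.17, 0, 0, 0], [0, 0, 0, 0, 0, 0, 0], [0, 0, 0, 0, 0, 0, 0], [0, 0, 0, 0, 0, 0, 0], [0, 0, 0, 0, 0, 0, 0], [0, 0, 0, 0, 0, 0, 0], [0, 0, 0, 0, 0, 0, 0], [0, 0, 0, 0, 0, 0, 0], [0, 0, 0, 0, 0, 0, 0], [0, 0, 0, 0, 0, 0, 0]], force=35)

```text
time_s: 27.05
ee_pos: [0.3758, -0.3398, 0.0157]
eef_rot: [-3.141, -0.0, 2.401]
force: [-1.6, -1.2, 1.0]
grip_width: 0.0338
grip_force: 35.0
```

Run:
```python
from h import *; import t
print(ctrl.get_obs()["grip_width"],ctrl.get_obs()["grip_force"])
x,y=t.comp(t.B,-1);print(x,y)
go(x,y,.12)
```

```text
0.0337913640762728 35.000651478767395
0.6365686586477275 -0.21643635401785175
units [-2.18  5.34 -2.09] rot [0. 0. 0.]  (units after turn) [-2.18  5.34 -2.09]
```

move_arm(increments=[[0, 0, 0, -0.3, 0, 0, 0], [0, 0, 0, -0.45, 0, 0, 0], [0, 0, 0, -0.45, 0, 0, 0], [0, 0, 0, -0.45, 0, 0, 0], [0, -0.182, 0.445, -0.4, 0, 0, 0], [0, -0.182, 0.445, 0, 0, 0, 0], [0, -0.182, 0.445, 0, 0, 0, 0], [0, -0.182, 0.445, 0, 0, 0, 0], [0, -0.182, 0.445, 0, 0, 0, 0], [0, -0.182, 0.445, 0, 0, 0, 0], [0, -0.182, 0.445, 0, 0, 0, 0], [0, -0.182, 0.445, 0, 0, 0, 0], [0, -0.182, 0.445, 0, 0, 0, 0], [0, -0.182, 0.445, 0, 0, 0, 0], [0, -0.182, 0.445, 0, 0, 0, 0], [0, -0.182, 0.445, 0, 0, 0, 0], [0, 0, 0, 0, 0, 0, 0], [0, 0, 0, 0, 0, 0, 0]])

```text
time_s: 28.85
ee_pos: [0.6362, -0.216, 0.117]
eef_rot: [-3.141, -0.002, 2.401]
force: [-0.6, 0.1, -3.6]
grip_width: 0.0338
grip_force: 35.0
```

Run:
```python
from wl import *; import t
print(ctrl.get_obs()["grip_width"])
x,y=t.comp(t.B,-1)
go(x,y,.0197)
p,o=look({"brass_bush_mid":(.6366,-.2164,0)},"w8",{"brass_bush_mid":.1})
```

```text
0.033835701568178216
units [-0.01 -0.    1.95] rot [0. 0. 0.]  (units after turn) [-0.01 -0.    1.95]
brass_bush_mid 0.9 [178 224] [262 290] [ 0.6369 -0.2159  0.    ] 0.062
```

View pics/w8.png

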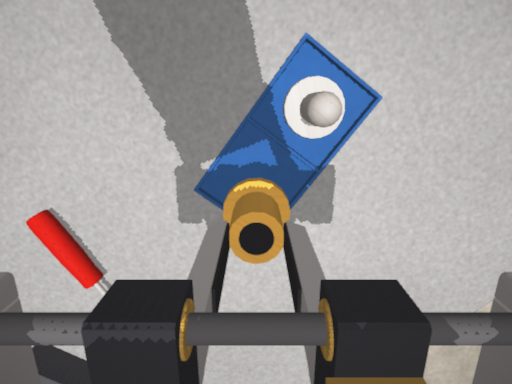

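Plunger stands centred in its compartment (315,108), brass bush held upright over the other. Lower.

move_arm(increments=[[0, 0, 0, 0.5, 0, 0, 0], [0, 0, 0, 0.5, 0, 0, 0], [0, 0, 0, 0.5, 0, 0, 0], [0, 0, 0, 0.25, 0, 0, 0], [0, 0, 0, 0.12, 0, 0, 0], [0, 0, 0, 0.06, 0, 0, 0], [0, 0, 0, 0.04, 0, 0, 0], [0, 0, 0, 0.03, 0, 0, 0], [0, 0, 0, 0, 0, 0, 0]])

```text
time_s: 29.85
ee_pos: [0.6373, -0.2167, 0.0197]
eef_rot: [3.141, 0.002, 2.401]
force: [-2.6, -0.0, 4.2]
grip_width: 0.0341
grip_force: 35.0
```

move_arm(increments=[[0.6, 0, 0, 0, 0, 0, 0], [0.6, 0, 0, 0, 0, 0, 0], [0.6, 0, 0, 0, 0, 0, 0], [0.6, 0, 0, 0, 0, 0, 0], [0.6, 0, 0, -0.2, 0, 0, 0], [0.6, 0, 0, -0.5, 0, 0, 0], [0.6, 0, 0, -0.5, 0, 0, 0], [0.8, 0, 0, -0.5, 0, 0, 0], [1, 0, 0, -0.5, 0, 0, 0], [1, 0, 0, -0.5, 0, 0, 0], [1, 0, 0, 0, 0, 0, 0]])

```text
time_s: 30.95
ee_pos: [0.638, -0.2169, 0.1578]
eef_rot: [3.139, 0.006, 2.401]
force: [-0.3, 0.5, 0.1]
grip_width: 0.0848
grip_force: 0.0
```

Run:
```python
from wl import *; import t
p,o=look({"brass_bush_mid":(.6366,-.2164,0),"plunger_mid":(.6205,-.1235,0)},None,{"brass_bush_mid":.004,"plunger_mid":.004})
go(.378,.341,.16,2.888)
```

```text
brass_bush_mid 0.56 [149 235] [195 276] [ 0.6374 -0.2164  0.    ] 0.076
plunger_mid 0.81 [ 76 280] [131 335] [ 0.6196 -0.1233  0.    ] 0.027
units [11.33  4.74 -0.14] rot [-0.    -0.001 -0.487]  (units after turn) [ 7.8   9.49 -0.15]
```

move_arm(increments=[[1, 0, 0, 0, 0, 0, -0.122], [1, 0, 0, 0, 0, 0, -0.122], [1, 0, 0, 0, 0, 0, -0.122], [1, 0, 0, 0, 0, 0, -0.121], [1, 0.325, 0.395, 0, 0, 0, 0], [1, 0.325, 0.395, 0, 0, 0, 0], [1, 0.325, 0.395, 0, 0, 0, 0], [1, 0.325, 0.395, 0, 0, 0, 0], [1, 0.325, 0.395, 0, 0, 0, 0], [1, 0.325, 0.395, 0, 0, 0, 0], [1, 0.325, 0.395, 0, 0, 0, 0], [1, 0.325, 0.395, 0, 0, 0, 0], [1, 0.325, 0.395, 0, 0, 0, 0], [1, 0.325, 0.395, 0, 0, 0, 0], [1, 0.325, 0.395, 0, 0, 0, 0], [1, 0.325, 0.395, 0, 0, 0, 0], [1, 0.325, 0.395, 0, 0, 0, 0], [1, 0.325, 0.395, 0, 0, 0, 0], [1, 0.325, 0.395, 0, 0, 0, 0], [1, 0.325, 0.395, 0, 0, 0, 0]])

```text
time_s: 33.1
ee_pos: [0.4632, 0.1555, 0.152]
eef_rot: [-3.141, -0.002, 2.888]
force: [0.7, -0.3, 0.0]
grip_width: 0.0942
grip_force: 0.0
```

move_arm(increments=[[1, 0.325, 0.395, 0, 0, 0, 0], [1, 0.325, 0.395, 0, 0, 0, 0], [1, 0.325, 0.395, 0, 0, 0, 0], [1, 0.325, 0.395, 0, 0, 0, 0], [1, 0.325, 0.395, 0, 0, 0, 0], [1, 0.325, 0.395, 0, 0, 0, 0], [1, 0.325, 0.395, 0, 0, 0, 0], [1, 0.325, 0.395, 0, 0, 0, 0], [1, 0, 0, 0, 0, 0, 0], [1, 0, 0, 0, 0, 0, 0]])

```text
time_s: 34.1
ee_pos: [0.3777, 0.3401, 0.1522]
eef_rot: [-3.14, -0.001, 2.889]
force: [-0.6, -0.4, 0.2]
grip_width: 0.0942
grip_force: 0.0
```

Run:
```python
from wl import *
p,o=look({"collar_mid":(.378,.341,0)},"w9")
x,y,_=o["collar_mid"]
go(x,y,.06,2.888);go(x,y,.004,2.888)
```

```text
collar_mid 0.75 [147 232] [199 283] [0.3781 0.3425 0.    ] 0.365
units [0.02 0.06 1.85] rot [-0.001 -0.    -0.001]  (units after turn) [0.02 0.06 1.85]
units [0.02 0.06 2.97] rot [-0.001 -0.    -0.001]  (units after turn) [0.02 0.06 2.97]
```

View pics/w9.png

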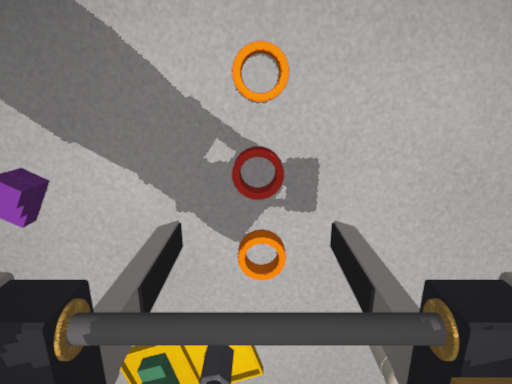

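Red collar at (258,173), between the orange rings along tool x; the hole wasn't filled in the mask, so refit with the hull.

```bash
sed -i 's/b=np.argwhere/M_=m["mask"].astype(np.uint8)\n        if n=="collar_mid": cv2.fillConvexPoly(M_,cv2.convexHull(cv2.findNonZero(M_)),1); m["mask"]=M_>0\n        b=np.argwhere/' wl.py
python3 - <<'E'
from wl import *
p,o=look({"collar_mid":(.378,.341,0)})
x,y,_=o["collar_mid"]
go(x,y,.004,2.888)
E
```

```text
collar_mid 0.64 [146 233] [198 283] [0.3784 0.3421 0.    ] 0.045
units [0.01 0.05 2.98] rot [-0.    -0.    -0.001]  (units after turn) [0.01 0.05 2.98]
```

move_arm(increments=[[1, 0.01, 0.05, 0.5, 0, 0, 0], [1, 0, 0, 0.5, 0, 0, 0], [1, 0, 0, 0.5, 0, 0, 0], [1, 0, 0, 0.5, 0, 0, 0], [1, 0, 0, 0.5, 0, 0, 0], [1, 0, 0, 0.25, 0, 0, 0], [1, 0, 0, 0.13, 0, 0, 0], [1, 0, 0, 0.07, 0, 0, 0], [0, 0, 0, 0, 0, 0, 0], [0, 0, 0, 0, 0, 0, 0], [0, 0, 0, 0, 0, 0, 0], [0, 0, 0, 0, 0, 0, 0], [0, 0, 0, 0, 0, 0, 0], [0, 0, 0, 0, 0, 0, 0], [0, 0, 0, 0, 0, 0, 0], [0, 0, 0, 0, 0, 0, 0]], force=30)

```text
time_s: 35.9
ee_pos: [0.3783, 0.3429, 0.0056]
eef_rot: [-3.142, -0.0, 2.888]
force: [-0.6, 0.6, 0.1]
grip_width: 0.0338
grip_force: 0.0
```

Run:
```python
from h import *
print(ctrl.get_obs()["grip_width"])
go(.620,-.1235,.17,2.4);go(.620,-.1235,.17,2.888)
```

```text
0.03376945542531476
units [-7.02 -7.82 -3.29] rot [-0.    -0.     0.488]  (units after turn) [-9.87 -3.61 -3.29]
units [-7.02 -7.82 -3.29] rot [-0. -0. -0.]  (units after turn) [-7.02 -7.82 -3.29]
```

Width 34 mm with no force: something is off. Open and look.

Run:
```python
from wl import *
p=wrist();s=ctrl.camera("side")
a=p["color"][90:384];b=cv2.resize(s["color"][120:200,170:270],None,fx=3.675,fy=3.675)
cv2.imwrite("pics/w10.png",cv2.resize(np.hstack([a,b]),(800,267)))
```

```text
(no output)
```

View pics/w10.png

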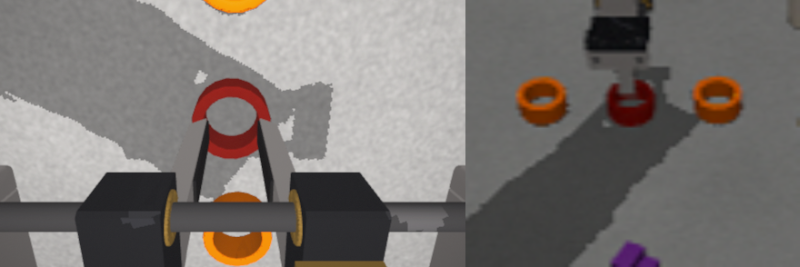

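move_arm(increments=[[0, 0, 0, 0, 0, 0, 0], [0, 0, 0, 0, 0, 0, 0], [0, 0, 0, 0, 0, 0, 0]])

```text
time_s: 36.3
ee_pos: [0.3783, 0.3429, 0.0056]
eef_rot: [-3.142, -0.0, 2.888]
force: [0.3, -0.5, 0.2]
grip_width: 0.0023
grip_force: 0.0
```

Run:
```python
from wl import *
p=wrist()
c=cv2.resize(p["color"][160:290,170:350],(800,578),interpolation=cv2.INTER_CUBIC);cv2.imwrite("pics/w11.png",c)
```

```text
(no output)
```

View pics/w11.png

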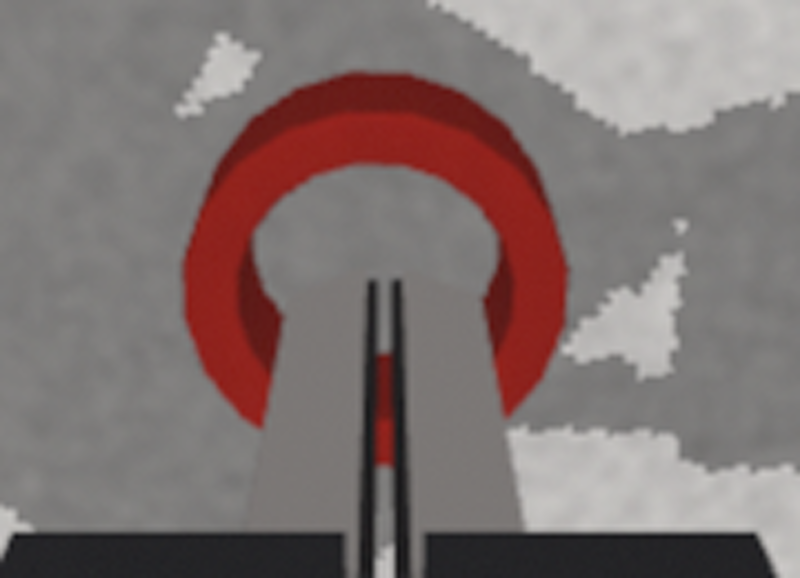

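The fingers are shut inside the ring's outline, as if they never met the wall. Open again and see whether the ring stops them.

move_arm(increments=[[0.15, 0, 0, 0, 0, 0, 0], [0.25, 0, 0, 0, 0, 0, 0], [0.35, 0, 0, 0, 0, 0, 0], [0.35, 0, 0, 0, 0, 0, 0], [0.35, 0, 0, 0, 0, 0, 0]])

```text
time_s: 36.85
ee_pos: [0.3783, 0.3429, 0.0057]
eef_rot: [3.142, 0.0, 2.888]
force: [-0.6, 0.7, -0.6]
grip_width: 0.0326
grip_force: 0.0
```

Run:
```python
from wl import *
look({"collar_mid":(.378,.342,0)})
P=[ctrl.camera(n) for n in("scene","side")]
for p in P:
  for d in ctrl.cut_out("collar_mid",p)[:4]:
    M_=d["mask"].astype(np.uint8);cv2.fillConvexPoly(M_,cv2.convexHull(cv2.findNonZero(M_)),1)
    g=at(p,d["centre"],.02);f=fit("collar_mid",[(p,M_)],(g[0],g[1],0));print(d["conf"],f[0].round(4),round(f[1],3),p["color"][d["mask"]].mean(0).round())
```

```text
collar_mid 0.65 [177 212] [264 297] [0.3786 0.3424 0.    ] 0.088
0.75 [0.4805 0.3183 0.    ] 0.149 [  6.  88. 189.]
0.53 [0.3838 0.3398 0.    ] 0.24 [22. 25. 87.]
0.49 [0.2708 0.371  0.    ] 0.329 [ 20.  80. 162.]
0.3 [0.6354 0.1245 0.    ] 0.21 [ 65. 101.  56.]
0.65 [0.4835 0.3237 0.    ] 0.081 [ 10.  57. 125.]
0.57 [0.2745 0.3763 0.    ] 0.159 [  2.  53. 126.]
```

move_arm(increments=[[0.35, 0, 0, 0.05, 0, 0, 0], [0.35, 0, 0, 0.04, 0, 0, 0], [0.35, 0, 0, 0, 0, 0, 0]])

```text
time_s: 37.45
ee_pos: [0.3781, 0.3428, 0.0007]
eef_rot: [-3.141, -0.0, 2.888]
force: [0.1, 0.6, 0.9]
grip_width: 0.0327
grip_force: 0.0
```

move_arm(increments=[[0.35, 0, 0, 0.04, 0, 0, 0], [0.35, 0, 0, 0.02, 0, 0, 0], [0.35, 0, 0, 0, 0, 0, 0]])

```text
time_s: 37.75
ee_pos: [0.3782, 0.3429, -0.002]
eef_rot: [-3.141, -0.0, 2.888]
force: [-0.7, -0.1, -0.8]
grip_width: 0.033
grip_force: 0.0
```

Run:
```python
from wl import *
T=tool();out=[]
for n in("scene","side"):
    p=ctrl.camera(n);k=10
    c=proj(p,T[:3,3]).astype(int);x0,y0=c[0]-20,c[1]-35
    im=cv2.resize(p["color"][y0:y0+60,x0:x0+40],None,fx=k,fy=k,interpolation=cv2.INTER_CUBIC)
    im=np.clip(im*1.6,0,255).astype(np.uint8)
    for s in(-1,1):
        for z,col in((0,(0,255,0)),(.03,(255,0,0)),(.06,(255,255,0))):
            q=T[:3,3]+T[:3,1]*s*.0225;q[2]=z
            u=(proj(p,q)-[x0,y0]+.5)*k;cv2.circle(im,tuple(int(v) for v in u),4,col,-1)
    out.append(im)
cv2.imwrite("pics/w12.png",np.hstack(out));print(out[0].shape)
```

```text
(600, 400, 3)
```

View pics/w12.png

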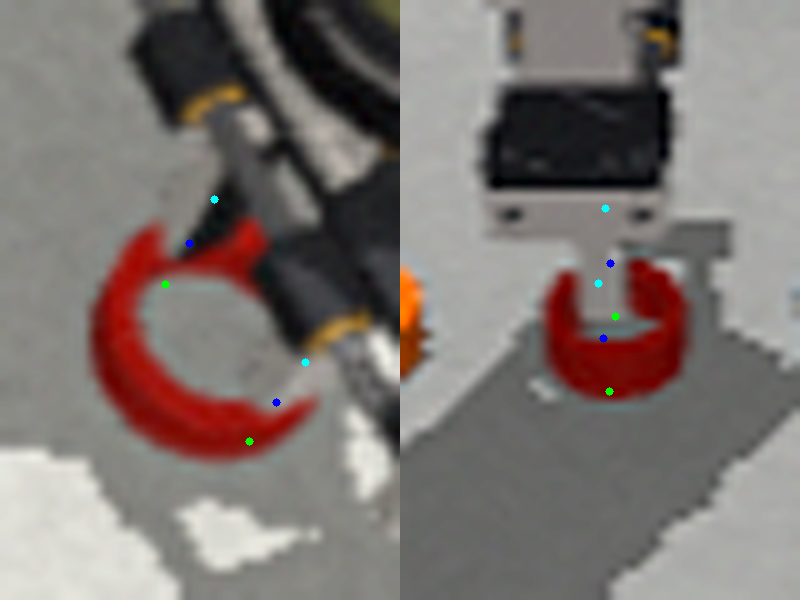

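The finger tips pass visibly into the ring wall (scene crop: near finger vanishes into red at (276,402)), so the tips don't collide there. I'll open fully in place and then close again at this lower height.

move_arm(increments=[[1, 0, 0, 0, 0, 0, 0], [1, 0, 0, 0, 0, 0, 0], [1, 0, 0, 0, 0, 0, 0], [1, 0, 0, 0, 0, 0, 0], [1, 0, 0, 0, 0, 0, 0], [1, 0, 0, 0, 0, 0, 0], [1, 0, 0, 0, 0, 0, 0], [1, 0, 0, 0, 0, 0, 0]])

```text
time_s: 38.65
ee_pos: [0.3783, 0.3429, -0.0019]
eef_rot: [-3.142, -0.0, 2.888]
force: [-0.6, 0.1, -0.0]
grip_width: 0.0923
grip_force: 0.0
```

move_arm(increments=[[0.5, 0, 0, 0, 0, 0, 0], [0.5, 0, 0, 0, 0, 0, 0], [0.5, 0, 0, 0, 0, 0, 0], [0.5, 0, 0, 0, 0, 0, 0], [0.5, 0, 0, 0, 0, 0, 0], [0.5, 0, 0, 0, 0, 0, 0]], force=30)

```text
time_s: 39.25
ee_pos: [0.3783, 0.3429, -0.0019]
eef_rot: [3.142, -0.0, 2.888]
force: [-1.1, -1.2, -0.9]
grip_width: 0.0497
grip_force: 0.0
```

move_arm(increments=[[0.5, 0, 0, 0.04, 0, 0, 0], [0.5, 0, 0, 0.02, 0, 0, 0], [0.5, 0, 0, 0, 0, 0, 0]])

```text
time_s: 39.55
ee_pos: [0.3782, 0.3428, -0.0051]
eef_rot: [-3.141, -0.0, 2.888]
force: [0.1, 0.4, 0.6]
grip_width: 0.047
grip_force: 0.0
```

move_arm(increments=[[1, 0, 0, 0, 0, 0, 0], [1, 0, 0, 0, 0, 0, 0], [1, 0, 0, 0, 0, 0, 0], [1, 0, 0, 0, 0, 0, 0], [1, 0, 0, 0, 0, 0, 0], [1, 0, 0, 0.04, 0, 0, 0], [1, 0, 0, 0.04, 0, 0, 0], [1, 0, 0, 0, 0, 0, 0]])

```text
time_s: 40.35
ee_pos: [0.3781, 0.3428, -0.0092]
eef_rot: [-3.141, -0.0, 2.888]
force: [-0.2, -0.2, 0.4]
grip_width: 0.0941
grip_force: 0.0
```

Run:
```python
from wl import *
look({"collar_mid":(.378,.342,0)})
o=ctrl.get_obs();print(o["qpos"],o["ee_pos"],o["force"])
p=[ctrl.camera(n) for n in("scene","side")]
import pickle;pickle.dump([q["color"] for q in p],open("bg.pkl","wb"))
```

```text
collar_mid 0.59 [182 209] [276 301] [0.3784 0.3425 0.    ] 0.044
[ 6.64699663e-01  4.42537830e-01  1.79092757e+00 -1.74126161e-05
  9.08357162e-01 -6.52312660e-01] [ 0.37822865  0.34289814 -0.00895514] [-0.01603161 -0.29497039  0.47554889]
```

Still no bench contact at −9 mm while the wrist fit confirms the height, so only the upper part of the fingers is solid. Try closing here.

move_arm(increments=[[0.5, 0, 0, 0, 0, 0, 0], [0.5, 0, 0, 0, 0, 0, 0], [0.5, 0, 0, 0, 0, 0, 0], [0.5, 0, 0, 0, 0, 0, 0], [0.5, 0, 0, 0, 0, 0, 0], [0.5, 0, 0, 0, 0, 0, 0], [0.5, 0, 0, 0, 0, 0, 0]])

```text
time_s: 41.25
ee_pos: [0.3783, 0.3429, -0.0089]
eef_rot: [-3.142, -0.0, 2.888]
force: [-0.6, -0.6, -0.5]
grip_width: 0.047
grip_force: 0.0
```

move_arm(increments=[[1, 0, 0, 0, 0, 0, 0], [1, 0, 0, 0, 0, 0, 0], [1, 0, 0, 0, 0, 0, 0], [1, 0, 0, 0, 0, 0, 0], [1, 0, 0, 0.04, 0, 0, 0], [1, 0, 0, 0.04, 0, 0, 0], [1, 0, 0, 0.04, 0, 0, 0], [1, 0, 0, 0.04, 0, 0, 0], [1, 0, 0, 0, 0, 0, 0]])

```text
time_s: 42.15
ee_pos: [0.3781, 0.3428, -0.0172]
eef_rot: [-3.141, -0.0, 2.888]
force: [-0.3, 0.0, 0.2]
grip_width: 0.0939
grip_force: 0.0
```

move_arm(increments=[[0.5, 0, 0, 0, 0, 0, 0], [0.5, 0, 0, 0, 0, 0, 0], [0.5, 0, 0, 0, 0, 0, 0], [0.5, 0, 0, 0, 0, 0, 0], [0.5, 0, 0, 0, 0, 0, 0], [0.5, 0, 0, 0, 0, 0, 0], [0.5, 0, 0, 0, 0, 0, 0]])

```text
time_s: 42.85
ee_pos: [0.3782, 0.3428, -0.0168]
eef_rot: [-3.141, -0.0, 2.888]
force: [-0.7, -0.6, 2.2]
grip_width: 0.0585
grip_force: 30.0
```

Gripped: 58.5 mm, 30 N, so the solid pads sit about 36–42 mm above the tips. Lift gently and check.

move_arm(increments=[[0, 0, 0, 0, 0, 0, 0], [0, 0, 0, -0.1, 0, 0, 0], [0, 0, 0, -0.2, 0, 0, 0], [0, 0, 0, -0.3, 0, 0, 0], [0, 0, 0, -0.4, 0, 0, 0], [0, 0, 0, -0.4, 0, 0, 0], [0, 0, 0, -0.4, 0, 0, 0], [0, 0, 0, -0.3, 0, 0, 0], [0, 0, 0, -0.1, 0, 0, 0], [0, 0, 0, 0, 0, 0, 0]], force=35)

```text
time_s: 43.85
ee_pos: [0.3785, 0.3431, 0.0938]
eef_rot: [3.141, 0.001, 2.888]
force: [1.1, -0.1, -2.7]
grip_width: 0.0589
grip_force: 35.0
```

Run:
```python
from wl import *
o=ctrl.get_obs();x,y,z=o["ee_pos"]
look({"collar_mid":(x,y,0)},None,{"collar_mid":z+.0168})
go(.620,-.1235,.1)
```

```text
collar_mid none
units [-7.03 -7.81 -0.15] rot [0. 0. 0.]  (units after turn) [-7.03 -7.81 -0.15]
```

move_arm(increments=[[0, -0.351, -0.39, -0.01, 0, 0, 0], [0, -0.351, -0.39, -0.01, 0, 0, 0], [0, -0.351, -0.39, -0.01, 0, 0, 0], [0, -0.351, -0.39, -0.01, 0, 0, 0], [0, -0.351, -0.39, -0.01, 0, 0, 0], [0, -0.351, -0.39, -0.01, 0, 0, 0], [0, -0.351, -0.39, -0.01, 0, 0, 0], [0, -0.351, -0.39, -0.01, 0, 0, 0], [0, -0.351, -0.39, -0.01, 0, 0, 0], [0, -0.351, -0.39, -0.01, 0, 0, 0], [0, -0.351, -0.39, -0.01, 0, 0, 0], [0, -0.351, -0.39, -0.01, 0, 0, 0], [0, -0.351, -0.39, -0.01, 0, 0, 0], [0, -0.351, -0.39, -0.01, 0, 0, 0], [0, -0.351, -0.39, -0.01, 0, 0, 0], [0, -0.351, -0.39, -0.01, 0, 0, 0], [0, -0.351, -0.39, -0.01, 0, 0, 0], [0, -0.351, -0.39, -0.01, 0, 0, 0], [0, -0.351, -0.39, -0.01, 0, 0, 0], [0, -0.351, -0.39, -0.01, 0, 0, 0]])

```text
time_s: 45.95
ee_pos: [0.62, -0.1236, 0.1018]
eef_rot: [-3.142, -0.002, 2.888]
force: [0.3, 0.3, -2.2]
grip_width: 0.0585
grip_force: 35.0
```

move_arm(increments=[[0, 0, 0, 0, 0, 0, 0], [0, 0, 0, 0, 0, 0, 0]])

```text
time_s: 46.15
ee_pos: [0.6196, -0.1227, 0.1018]
eef_rot: [3.141, -0.002, 2.887]
force: [0.1, -0.1, -2.4]
grip_width: 0.0587
grip_force: 35.0
```

```bash
sed -i 's/at(p,d\["centre"\],.025)/at(p,d["centre"],.025+z0.get(n,0))/' wl.py
python3 - <<'E'
from wl import *
o=ctrl.get_obs();x,y,z=o["ee_pos"]
look({"collar_mid":(x,y,0),"plunger_mid":(.62,-.1235,0)},"w13",{"collar_mid":z+.0168,"plunger_mid":.004})
go(.620,-.1235,.0035)
E
```

```text
collar_mid 0.96 [185 208] [283 305] [ 0.6198 -0.1218  0.    ] 0.035
plunger_mid 0.92 [155 227] [216 284] [ 0.6199 -0.1228  0.    ] 0.435
units [-0.01 -0.03  1.99] rot [0. 0. 0.]  (units after turn) [-0.01 -0.03  1.99]
```

Collar is level and within 1–2 mm of the plunger axis. Lower.

move_arm(increments=[[0, 0, -0.02, 0.3, 0, 0, 0], [0, 0, 0, 0.3, 0, 0, 0], [0, 0, 0, 0.3, 0, 0, 0], [0, 0, 0, 0.3, 0, 0, 0], [0, 0, 0, 0.3, 0, 0, 0], [0, 0, 0, 0.2, 0, 0, 0], [0, 0, 0, 0.1, 0, 0, 0], [0, 0, 0, 0.1, 0, 0, 0], [0, 0, 0, 0, 0, 0, 0]])

```text
time_s: 47.2
ee_pos: [0.6198, -0.1237, 0.0078]
eef_rot: [-3.142, -0.0, 2.888]
force: [0.8, -0.2, -2.1]
grip_width: 0.0582
grip_force: 35.0
```

move_arm(increments=[[0, 0, 0, 0.05, 0, 0, 0], [0, 0, 0, 0.03, 0, 0, 0], [0, 0, 0, 0.01, 0, 0, 0], [0, 0, 0, 0, 0, 0, 0]])

```text
time_s: 47.6
ee_pos: [0.6199, -0.1237, 0.0037]
eef_rot: [-3.142, 0.0, 2.888]
force: [-0.2, -0.8, -3.3]
grip_width: 0.0586
grip_force: 35.0
```

move_arm(increments=[[0, 0, 0, 0.02, 0, 0, 0], [0, 0, 0, 0.01, 0, 0, 0], [0.8, 0, 0, 0, 0, 0, 0], [0.8, 0, 0, 0, 0, 0, 0], [0.8, 0, 0, 0, 0, 0, 0], [0.8, 0, 0, -0.2, 0, 0, 0], [0.8, 0, 0, -0.5, 0, 0, 0], [0.9, 0, 0, -0.5, 0, 0, 0], [1, 0, 0, -0.5, 0, 0, 0], [1, 0, 0, -0.5, 0, 0, 0], [1, 0, 0, -0.5, 0, 0, 0], [1, 0, 0, 0, 0, 0, 0], [1, 0, 0, 0, 0, 0, 0]])

```text
time_s: 48.9
ee_pos: [0.6199, -0.1237, 0.1375]
eef_rot: [-3.142, 0.001, 2.888]
force: [0.5, -0.0, -1.2]
grip_width: 0.094
grip_force: 0.0
```

Run:
```python
from wl import *
B=(.6276,-.1703,.192)
look({"collar_mid":(.62,-.1235,0),"plunger_mid":(.62,-.1235,0),"brass_bush_mid":(.637,-.216,0),"blue_tray":B},None,{"collar_mid":.020,"plunger_mid":.004,"brass_bush_mid":.004})
P=[ctrl.camera(n) for n in("scene","side")]
for p in P:
  for n,g,z0 in (("hex_nut_mid",(.6255,.2213,0),.004),("step_block_mid",(.635,.1293,3.19),.004),("steel_bush_mid",(.4513,-.077,0),0),("brass_bush_mid",(.637,-.216,0),.004),("collar_mid",(.62,-.1235,0),.02),("screwdriver_grip",0,0),("spray_bottle_mid",0,0)):
    for d in ctrl.cut_out(n,p)[:3]:
      if g==0: print(n,round(d["conf"],2),np.round(d["centre"]));continue
      if np.hypot(*(at(p,d["centre"],.025+z0)[:2]-g[:2]))<.04:
        m=d["mask"].astype(np.uint8)
        f=fit(n,[(p,m)],g,z0,(g[2],));print(n,round(d["conf"],2),f[0].round(4),round(f[1],3))
```

```text
collar_mid 0.97 [152 228] [210 284] [ 0.6205 -0.1231  0.    ] 0.041
plunger_mid 0.79 [148 235] [201 275] [ 0.6194 -0.1231  0.    ] 0.44
brass_bush_mid 0.65 [186 156] [235 205] [ 0.6377 -0.2159  0.    ] 0.2
blue_tray 0.69 [116 126] [252 312] [ 0.6281 -0.1691  0.1938] 0.386
hex_nut_mid 0.8 [0.625  0.2188 0.    ] 0.111
step_block_mid 0.64 [0.6342 0.1267 3.19  ] 0.098
steel_bush_mid 0.85 [ 0.4496 -0.0784  0.    ] 0.086
brass_bush_mid 0.71 [ 0.6372 -0.2207  0.    ] 0.128
collar_mid 0.58 [ 0.6199 -0.1262  0.    ] 0.214
spray_bottle_mid 0.68 [377. 307.]
hex_nut_mid 0.62 [0.6271 0.2232 0.    ] 0.078
steel_bush_mid 0.56 [ 0.4532 -0.0761  0.    ] 0.139
brass_bush_mid 0.62 [ 0.639  -0.2143  0.    ] 0.08
collar_mid 0.66 [ 0.6209 -0.1241  0.    ] 0.156
screwdriver_grip 0.57 [312. 324.]
```

```bash
python3 -c "
from station import ctrl
print(ctrl.hand_in())"
```

```text
the job is handed in; nothing more can be done
None
```

Both kits are made up and handed in at about 49 s, and the last camera fits put every part in its compartment with the collar on the plunger's foot; the hand-in gave no verdict. To grip the collar I had to run the TCP to z = −17 mm because the fingertips do not collide in the simulation, a move a real arm would drive into the bench.

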